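# Clear the jammed ball magazine

## Task

The steel balls for the drop-impact tester have wedged at the outlet of their sloping magazine. Take the push stick from its rest, reach in under the clear bridge and gently nudge the blocking ball back uphill, again if they wedge again, until all four balls have rolled down into the catch pan; then lay the stick back in its rest. Do not touch the balls with the gripper, do not lean on the bridge, and leave the other things on the bench where they are.

Things in the scene. Friction and masses are not known exactly. Their poses are not given: they have to be found in the camera images.
- feeder: Ball magazine, green walls, fixed. Origin on the table below the outlet's mouth, mid-width; y axis level, pointing downhill to the catch pan; x across; z up. Chute floor slopes down to +y at 12 deg (0.2094 rad): height 45 mm - 0.2126*y. Inside 72 mm wide (x -36 to 36 mm), uphill to a back wall at y = -152 mm; walls 31 mm above the chute floor, measured square to it.
- shoulder (a point): Inner end of the white shoulder, on the chute floor (feeder x = -18, y = 0 mm). The shoulder closes the mouth from x = -36 to -18 mm; its uphill face slants 28 deg, so a lone ball on it rolls to +x into the outlet.
- outlet (a point): On the chute floor, mid-width of the outlet's mouth (feeder x = 9, y = 0 mm). The outlet is 54 mm wide (x -18 to 36 mm), straight along the +x wall, open on top below the bridge, 70 mm long; at its end, y = 71 mm, its floor is 30 mm above the table, above the pan's floor.
- pan (a point): Centre of the catch pan (feeder x = 0, y = 139 mm), on its floor. Open pan, inside x -55 to 55 mm, y 72 to 206 mm, wall tops 48 mm above the table; part of the feeder.
- bridge: Clear plastic bridge on black posts, fixed over the mouth; origin and axes as the feeder's. Measured along the slope it reaches from 30 mm uphill of the mouth to the mouth; square to the chute floor its underside is 60 mm, its top 68 mm, post caps 74 mm above it; 106 mm wide overall. No reach straight down to the jam: slope the stick in under it from the outlet side.
- stick_grip (a point): Centre of the push stick's handle: orange, 150 mm long, 20 x 20 mm, with a white rod 10 mm thick in its front; 0.12 kg. x axis along the stick to the rod's tip, z up as it lies. It starts level in the rest, centre 44 mm above the table; 78 mm of handle between the forks is free to grip, across its 20 mm width.
- stick_tip (a point): Tip of the push stick's rod (round end, radius 5 mm), 185 mm from the handle's centre along its x axis.
- rest: Rest for the push stick, fixed: grey base with two black forks. Origin on the table at its centre; x axis along the lying stick. Forks at x = -45 and 45 mm, 12 mm thick; U seats 32 mm wide between cheeks, 48 mm outside; seat floor 34 mm, cheek tops 52 mm above the table.
- ball1_center (a point): polished, oiled steel ball (slippery), 40 mm diameter, 0.26 kg; this point is its centre. Starts lowest, on the shoulder against the -x wall, wedged by the second ball: the gap beside it is narrower than a ball.
- ball2_center (a point): polished, oiled steel ball (slippery), 40 mm diameter, 0.26 kg; this point is its centre. Starts against the +x wall, 24 mm uphill of the first: the blocking piece. Pushed 20 to 30 mm uphill it lets the first roll across in front of the stick, and drawing the stick out lets that one pass. Pushed less, they wedge again; beyond about 35 mm the balls stack solid on the back wall (20 N spoils them). Later balls may wedge the same way.
- ball3_center (a point): polished, oiled steel ball (slippery), 40 mm diameter, 0.26 kg; this point is its centre. At the start third, -x side, leaning on the second.
- ball4_center (a point): polished, oiled steel ball (slippery), 40 mm diameter, 0.26 kg; this point is its centre. At the start fourth and highest, +x side.
- tape_yellow: Bystander, leave it alone: roll of yellow tape lying flat, 90 mm across, 25 mm high; origin at the centre of its underside.
- tape_white: Bystander, leave it alone: thick white roll lying flat, 110 mm across, 48 mm high; origin at the centre of its underside.
- specimen_pile: Bystander, leave it alone: pile of dark rubber discs, 56 mm across, 30 mm high; origin at the centre of its underside.
- oil_bottle: Bystander, leave it alone: small oil bottle, 44 mm across, 110 mm high; origin at the centre of its underside.
- ball_cup: Bystander, leave it alone: blue plastic cup, 80 mm across, 60 mm high; origin at the centre of its underside.
- screwdriver: Bystander, leave it alone: screwdriver lying on the table; origin at the centre of its underside.
- gauge_block: Bystander, leave it alone: steel gauge block, 30 x 60 x 25 mm; origin at the centre of its underside.
Not all that is in view belongs to the job. What is shaped like the rest but green is not meant.

How it is judged:
By the outcome, as a careful person would: the job done as asked, in the order asked, and still so for the second after the job is handed in, with the robot touching nothing.
It also fails if it takes over 72 s, if anything falls off the work surface, if the arm or the gripper's body presses on something with over 40 N, if the wrist force passes 120 N, or if a joint passes its speed limit or range.

## Robot

A 6-joint arm with a two-finger parallel gripper is mounted at the origin on the work surface. World frame = base frame: x ahead of the robot, y to its left, z up, the work surface at z = 0. Lengths are in m, angles in rad, forces in N, time in s.
With the tool pointing down it reaches from about 0.225 to 0.875 m from the base axis. Payload 3.4 kg.
Tool frame: the origin (TCP) lies midway between the tips of the shut fingers; the grasp point (between the pads) lies 19 mm behind it; z points along the fingers, y is the line along which they close (so a half turn about z gives the same grasp; the last joint's range is limited). The gripper opens to 85 mm and grips with 20 to 120 N. Pads are 22 mm wide; open, the fingers measure 114 mm over their backs; the gripper's body (76 mm by 85 mm) begins 54 mm behind the grasp point. The pads swing forward as they close: fully open they stand 13 mm farther back than shut.
Start: joints at [1.072, 0.276, 1.505, -0, 1.361, -0.121], TCP at [0.212, 0.534, 0.2] pointing down, gripper open.
Joint ranges: [-2.89, 2.89], [-0.75, 2.08], [0.22, 2.7], [-1.18, 4.32], [0.11, 2.71], [-2.7, 2.7]. Speed limits (rad/s): [2.57, 2.57, 3.14, 3.14, 3.14, 3.14].

## Interface

Orientations are given as a unit quaternion [w, x, y, z].
In Python, from rig import * gives the robot as it stands.
- The arm moves only by the tool apply_moves, never from a script. Its argument "steps" is one flat list of numbers, 4 for each row, row after row: the shift along the world's x, y, z in cm, then the turn about the world's z in degrees. A call has 1 to 8 rows; each row is the pose to reach, as a shift and turn from the pose commanded when the call began; what a row does not reach only later rows make up. A row lasts 1/12 s, in which the tool goes at most 41.7 mm and 7.16 degrees, less where a joint would pass 70% of its speed; a pose out of reach is approached as far as the arm can. A call with a gripper value outside its range is refused whole. "jaw" is the closure in counts, from 0 (fully open) to 255 (shut), set as the call begins (left out, the last holds). The fingers move at their own pace and stop on an object; "newtons" is the grip in N (left out, the last holds). Time passes only in rows, so rows that repeat a pose let the fingers close. It gives the time, the measured TCP pose, the force, the opening and the grip force at its end, in the units of the state.
- get_state(): the state, without advancing time (a new reading comes with each control period).
- get_image(name): name is "side" or "top" or "wrist"; returns the picture (384x512x3 uint8, red, green, blue); there is no depth.
- calibration(name): a dict with "fx", "fy", "cx", "cy" (pixels), "k1" (the pictures are not rectified: a ray, as slopes to the right and down, at radius r is drawn at 1 + k1 r^2 times it, then the intrinsics apply), "xyz" and "rotation" of the camera in the world. Camera axes: x right, y up, looking along -z (the intrinsics and any distortion apply to the point x, -y, -z); pixel columns grow to the right and rows downward; lengths in m; the calibration is good to about 2 mm. A picture is of the moment at which its call begins: read the wrist's pose just before it. calibration takes no time and is no camera call; for the wrist camera it gives the pose at the moment of the call.
- sign_off(): hands the job in; it is judged then, once.
The state is a dict: "clock": time; "qpos": joint angles; "qd": joint speeds; "effort": joint torques, N m; "position": TCP position; "ee_rot": TCP orientation; "contact_force": force on the tool from outside, world axes, zero at the start; "moment": the same for the moment, N m; "width": finger opening in m; "gripper_force": force on a finger pad.
Only numpy, scipy, OpenCV 4.12 (cv2) and the standard library are available. Lean on these libraries where they do the work, as an engineer would, in place of code of your own. Each camera call takes 0.05 s, during which the arm holds its last target. There are 200 camera calls.

## Working session

There is one attempt and no reset: what is moved stays moved. The work goes in short steps, Python scripts to look and compute and a tool call to move; the robot and the scene stay as the last step left them, time stands still between calls to the robot, and variables do not carry over. Pictures are saved under pics/ and viewed, at most 10 in all, crops included, and the job is handed in when it is done.

Besides the shell and the picture viewer there is one more tool, called after "Emit:" as name(argument=value, ...) on one line, values as JSON. apply_moves: Moves the arm, as the interface text tells. Its arguments: {"type":"object","properties":{"steps":{"type":"array","items":{"type":"number"}},"jaw":{"type":"number"},"newtons":{"type":"number"}},"required":["steps"]}

```bash
mkdir -p pics; ls; python3 - <<'E'
from rig import *
import cv2,numpy as np
for n in ["top","side"]:
    c=calibration(n); print(n,{k:np.round(v,4).tolist() for k,v in c.items()})
    cv2.imwrite(f"pics/{n}0.png",cv2.resize(get_image(n)[:,:,::-1],(800,600),interpolation=cv2.INTER_CUBIC))
s=get_state();print(s)
E
```

```text
pics
top {'fx': 451.3621, 'fy': 451.3621, 'cx': 256.0119, 'cy': 193.5869, 'k1': -0.0434, 'xyz': [0.3586, 0.0353, 1.8943], 'rotation': [0.7111, 0.034, -0.0467, -0.7007]}
side {'fx': 494.7146, 'fy': 494.7146, 'cx': 257.7988, 'cy': 197.3654, 'k1': -0.0519, 'xyz': [-0.0574, -0.8822, 1.313], 'rotation': [0.8944, 0.337, -0.104, -0.275]}
{'clock': 0.1, 'qpos': array([ 1.07197098e+00,  2.76515563e-01,  1.50604100e+00, -1.83937877e-05,
        1.36075184e+00, -1.21002065e-01]), 'qd': array([ 0.00074828, -0.00268582, -0.00342102,  0.00032289,  0.00033024,
        0.00040657]), 'effort': array([ 1.12037549e-03, -4.17699766e+01, -2.46402866e+01, -3.32540856e-05,
        5.82006003e-03, -3.45310170e-06]), 'position': array([0.21185837, 0.53394291, 0.19932179]), 'ee_rot': array([-2.53066768e-04,  1.87788050e-01,  9.82209200e-01, -8.19747715e-04]), 'contact_force': array([ 0.37127661, -0.04252586, -0.27892485]), 'moment': array([0.01818335, 0.00716622, 0.00267771]), 'gripper_force': 0.0, 'width': 0.08539095262361648}
```

View pics/top0.png

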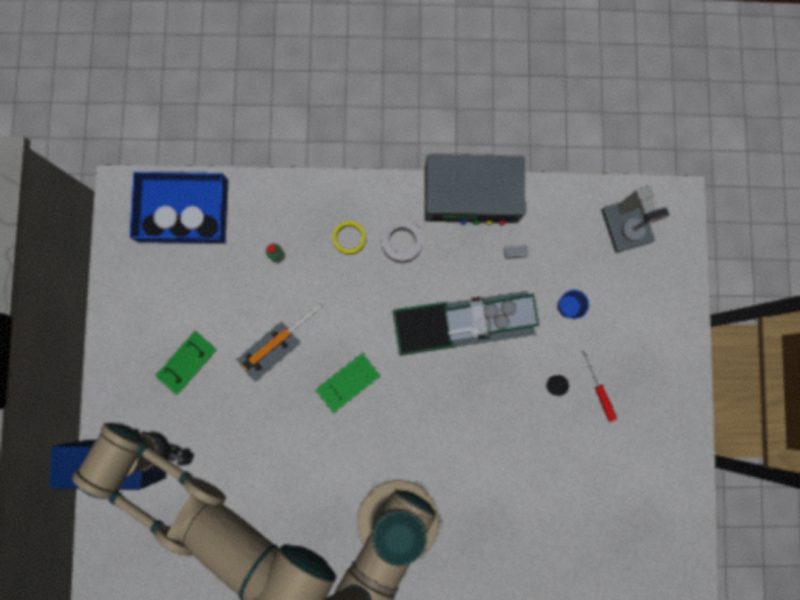

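View pics/side0.png

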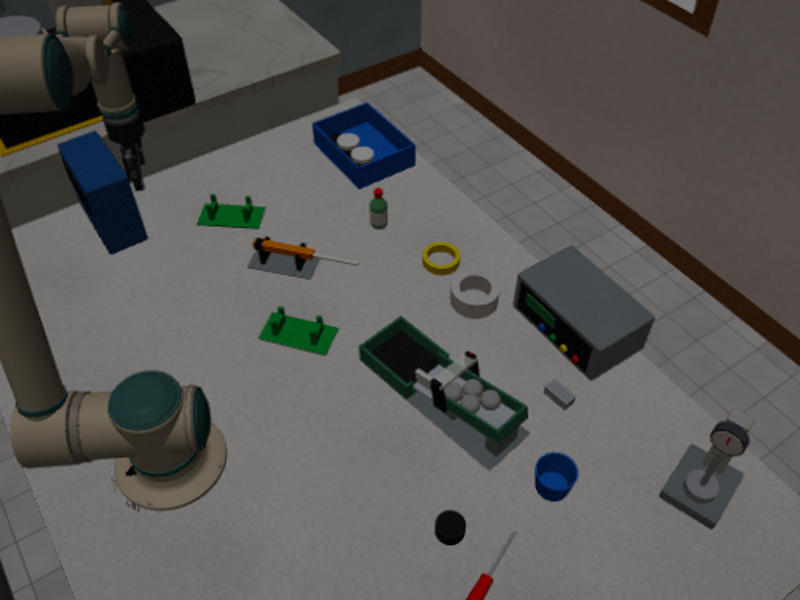

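Stick's rest candidates in the top view: grey base with black forks and orange stick at (268,347), and two green look-alikes at (186,362) and (348,382). The grey one carrying the orange stick is meant. The feeder has its pan at the left (423,328) and its balls at (500,315), and uphill is to the right. Next is an enlarged crop to confirm, and coarse positions.

```bash
cat > h.py <<'E'
from rig import *
import cv2,numpy as np
from scipy.spatial.transform import Rotation as R
def rot(q): return R.from_quat([q[1],q[2],q[3],q[0]])
def K(c): return np.array([[c["fx"],0,c["cx"]],[0,c["fy"],c["cy"]],[0,0,1.]])
D=lambda c: np.array([c["k1"],0,0,0,0.])
F=np.diag([1,-1,-1.])
def proj(c,P):
    M=F@rot(c["rotation"]).as_matrix().T
    return cv2.projectPoints(np.atleast_2d(P).astype(float),M,-M@np.array(c["xyz"]),K(c),D(c))[0][:,0]
def back(c,uv,z):
    p=cv2.undistortPoints(np.array(uv,float).reshape(-1,1,2),K(c),D(c))[:,0]
    d=(rot(c["rotation"]).as_matrix()@F@np.c_[p,np.ones(len(p))].T).T
    o=np.array(c["xyz"]); return o+d*((np.broadcast_to(z,len(p))-o[2])/d[:,2])[:,None]
E
python3 - <<'E'
from h import *
t=calibration("top");s=1.5625
pt=lambda L,z:np.round(back(t,np.array(L)/s,z),3).tolist()
print("stick rear,front,tip",pt([(247,366),(287,333),(322,306)],.044))
print("pan corners NW SW (48mm)",pt([(394,309),(400,354)],.048))
print("back wall corners",pt([(534,292),(538,327)],.095))
im=get_image("top")[:,:,::-1]
a=cv2.resize(im[180:232,244:352],(800,385),interpolation=cv2.INTER_CUBIC)
b=cv2.resize(im[188:250,145:255],(380,214),interpolation=cv2.INTER_CUBIC)
o=np.zeros((600,800,3),np.uint8);o[:385]=a;o[385:599,:380]=b
sd=calibration("side");im=get_image("side")[:,:,::-1]
o[385:600,385:800]=cv2.resize(im[200:305,228:342],(415,215),interpolation=cv2.INTER_CUBIC)
cv2.imwrite("pics/c1.png",np.clip(o*1.5,0,255).astype(np.uint8))
E
```

```text
stick rear,front,tip [[0.398, 0.401, 0.044], [0.486, 0.299, 0.044], [0.558, 0.209, 0.044]]
pan corners NW SW (48mm) [[0.553, 0.019, 0.048], [0.435, 0.002, 0.048]]
back wall corners [[0.598, -0.342, 0.095], [0.507, -0.351, 0.095]]
```

View pics/c1.png

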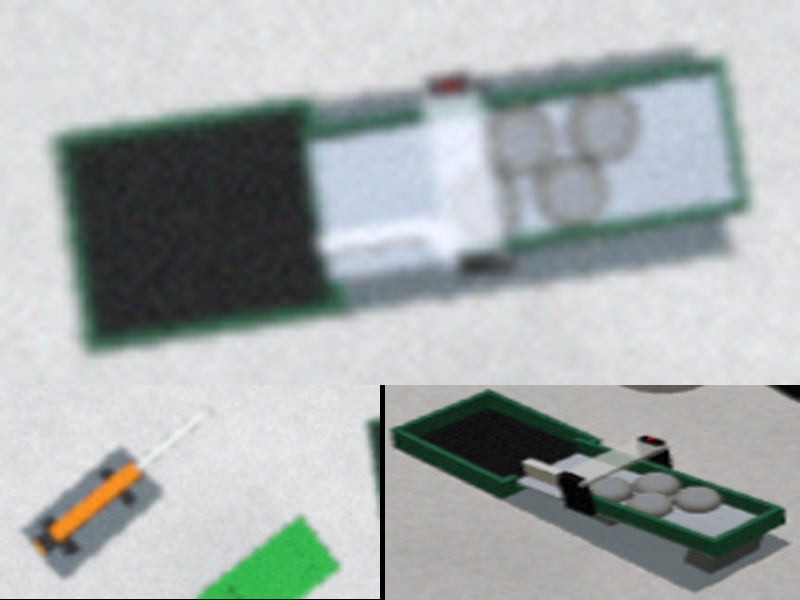

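Top crop: feeder pan corners are at (57,138), (312,103), (90,348) and (342,303); back wall corners at (722,60) and (745,208). Balls are at (522,138), (603,127), (573,190), and ball1 shows partly at (510,205) under the bridge. The lower-left crop confirms the orange stick on the grey rest, handle (40,547) to (138,467), tip (208,412).

```bash
cat > fit.py <<'E'
from h import *
from scipy.optimize import least_squares
t=calibration("top")
px=np.array([(57,138),(312,103),(90,348),(342,303),(722,60),(745,208)])/7.407+[244,180]
def pts(p):
    x,y,a,w=p
    L=np.array([(-55-w,206+w,48),(-55-w,72-w,48),(55+w,206+w,48),(55+w,72-w,48),(36+w,-148-w,109),(-36-w,-148-w,109)])
    L[[0,1,2,3],0]*=-1
    c,s=np.cos(a),np.sin(a)
    return np.c_[x+(c*L[:,0]-s*L[:,1])/1e3,y+(s*L[:,0]+c*L[:,1])/1e3,L[:,2]/1e3]
r=least_squares(lambda p:(proj(t,pts(p))-px).ravel(),[.53,-.19,.15,4])
if __name__=="__main__":
    print("feeder x,y,yaw,wall",r.x.round(4),np.degrees(r.x[2]),r.fun.round(1))
    print("balls",back(t,np.array([(522,138),(603,127),(573,190)])/7.407+[244,180],[.078,.088,.083]).round(3))
    st=np.array([(40,162),(138,82),(208,27)])/3.4545+[145,188]
    P=back(t,st,.044);print("stick",P.round(3)); d=P[2]-P[0]; print("heading",np.degrees(np.arctan2(d[1],d[0])), "centre",(P[2]-.185*d/np.linalg.norm(d)).round(3),(P[0]+P[1])/2,np.linalg.norm(d))
    q=get_state()["ee_rot"]; print("tool y axis",rot(q).as_matrix()[:,1])
E
python3 fit.py
```

```text
feeder x,y,yaw,wall [ 0.5264 -0.1955  0.1658  3.3532] 9.49773616214651 [ 0.1  0.  -0.6 -0.3 -0.  -0.2 -0.1  0.7  0.2  0.3  0.5 -0.4]
balls [[ 0.55  -0.233  0.078]
 [ 0.556 -0.276  0.088]
 [ 0.522 -0.261  0.083]]
stick [[0.395 0.407 0.044]
 [0.492 0.294 0.044]
 [0.559 0.213 0.044]]
heading -49.89910291297291 centre [0.439 0.354 0.044] [0.4433564  0.35032074 0.044     ] 0.2536580047563732
tool y axis [ 0.36887497  0.92947832 -0.00114531]
```

Emit:
apply_moves(steps=[22.9, -18.2, -3, -28.3, 22.9, -18.2, -3, -28.3, 22.9, -18.2, -3, -28.3, 22.9, -18.2, -3, -28.3, 22.9, -18.2, -3, -28.3, 22.9, -18.2, -3, -28.3, 22.9, -18.2, -3, -28.3, 22.9, -18.2, -3, -28.3], jaw=100, newtons=60)

```text
clock: 0.87
position: [0.4467, 0.3476, 0.169]
ee_rot: [0.002, 0.425, 0.905, -0.001]
contact_force: [0.2, 0.1, 0.0]
width: 0.0516
gripper_force: 0.0
```

```bash
python3 - <<'E'
from h import *
s=get_state();print(s["clock"],s["position"],s["width"],rot(s["ee_rot"]).as_matrix()[:,1])
c=calibration("wrist");im=get_image("wrist")[:,:,::-1].copy()
hsv=cv2.cvtColor(im,cv2.COLOR_BGR2HSV)
m=cv2.inRange(hsv,(5,150,80),(20,255,255))
ct=max(cv2.findContours(m,cv2.RETR_EXTERNAL,cv2.CHAIN_APPROX_SIMPLE)[0],key=cv2.contourArea)
print(cv2.minAreaRect(ct)); b=cv2.boxPoints(cv2.minAreaRect(ct)); P=back(c,b,.054);print(P.round(4),P.mean(0))
cv2.imwrite("pics/w1.png",im)
E
```

```text
0.8667 [0.44665404 0.34759046 0.16903019] 0.051648602651804806 [ 7.69109776e-01  6.39116692e-01 -7.93762384e-05]
((263.12603759765625, 180.07968139648438), (114.05358123779297, 19.14850425720215), 89.2838363647461)
[[0.4041 0.3827 0.054 ]
 [0.4185 0.395  0.054 ]
 [0.4986 0.3026 0.054 ]
 [0.4826 0.2889 0.054 ]] [0.4509936  0.34231384 0.054     ]
```

View pics/w1.png

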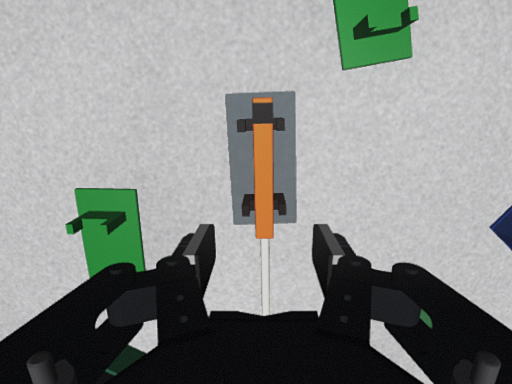

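Wrist view: the handle is centred between the fingers (column 263), front end at row 238, forks at rows 124 and 205. I'll descend now.

Emit:
apply_moves(steps=[0.1, 0.1, -4, 0, 0.1, 0.1, -8, 0, 0.1, 0.1, -11, 0, 0.1, 0.1, -13, 0, 0.1, 0.1, -14.2, 0, 0.1, 0.1, -14.2, 0, 0.1, 0.1, -14.2, 0, 0.1, 0.1, -14.2, 0])

```text
clock: 1.58
position: [0.4424, 0.3546, 0.0292]
ee_rot: [0.0, 0.422, 0.907, 0.001]
contact_force: [0.1, 0.2, -0.2]
width: 0.052
gripper_force: 0.0
```

Emit:
apply_moves(steps=[0, 0, 0, 0, 0, 0, 0, 0, 0, 0, 0, 0, 0, 0, 0, 0, 0, 0, 0, 0, 0, 0, 0, 0], jaw=255, newtons=70)

```text
clock: 2.08
position: [0.4422, 0.3535, 0.0283]
ee_rot: [0.0, 0.422, 0.906, 0.0]
contact_force: [-0.1, -0.5, -0.5]
width: -0.0001
gripper_force: 0.0
```

Width 0: the fingers shut on nothing. I'll look.

```bash
python3 - <<'E'
from h import *
c=calibration("wrist");im=get_image("wrist")[:,:,::-1].copy()
s=get_state();print(s["position"],s["width"],s["gripper_force"])
side=get_image("side")[:,:,::-1]
o=np.zeros((384,800,3),np.uint8);o[:,:512]=im;o[:288,512:]=cv2.resize(side[100:208,120:228],(288,288))
cv2.imwrite("pics/w2.png",o)
E
```

```text
[0.44216886 0.35344529 0.02823578] 4.319097951752126e-05 0.0
```

View pics/w2.png

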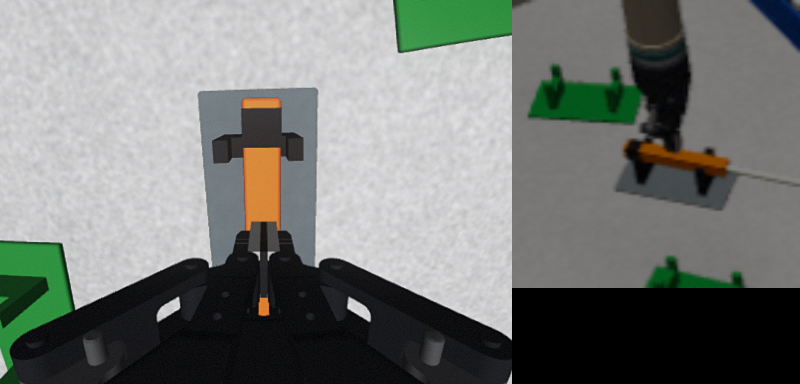

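The shut fingers stand over the handle at (264,230), so the handle is lower than expected relative to the tool. I'll get the handle's height from its apparent width.

```bash
python3 - <<'E'
from h import *
c=calibration("wrist");im=cv2.imread("pics/w2.png")[:,:512]
print(c["fx"],np.round(c["xyz"],4),rot(c["rotation"]).as_matrix().round(3).tolist())
m=cv2.inRange(cv2.cvtColor(im,cv2.COLOR_BGR2HSV),(5,150,80),(20,255,255))
for v in (155,180,205):
    u=np.where(m[v])[0];a,b=u.min()-.5,u.max()+.5
    for z in (.0,.02,.04,.054):
        P=back(c,[(a,v),(b,v)],z);print(v,a,b,z,np.linalg.norm(P[0]-P[1]).round(4))
s=get_state();print(s["effort"].round(2),s["contact_force"])
# tip of shut fingers as seen
print("TCP px",proj(c,[s["position"]]), "handle-top TCP",proj(c,[[.442,.353,.054],[.442,.353,.034]]))
sd=calibration("side");print("side px TCP",((proj(sd,[s["position"]])-[120,100])*288/108+[512,0]).round(1))
E
```

```text
284.2308510292364 [0.4013 0.4024 0.2007] [[0.765, -0.622, -0.166], [0.644, 0.739, 0.198], [-0.0, -0.258, 0.966]]
155 242.5 280.5 0.0 0.0269
155 242.5 280.5 0.02 0.0242
155 242.5 280.5 0.04 0.0216
155 242.5 280.5 0.054 0.0197
180 243.5 279.5 0.0 0.0261
180 243.5 279.5 0.02 0.0235
180 243.5 279.5 0.04 0.0209
180 243.5 279.5 0.054 0.0191
205 244.5 279.5 0.0 0.026
205 244.5 279.5 0.02 0.0234
205 244.5 279.5 0.04 0.0208
205 244.5 279.5 0.054 0.019
[ 1.000e-02 -4.418e+01 -1.918e+01  0.000e+00 -0.000e+00  0.000e+00] [ 0.8748767   0.74415374 -0.07691912]
TCP px [[263.04989204 215.89758957]] handle-top TCP [[262.27999102 232.37622752]
 [262.39950281 219.46286315]]
side px TCP [[676.  165.2]]
```

```bash
python3 - <<'E'
import cv2,numpy as np
im=cv2.imread("pics/w2.png");c=cv2.resize(im[200:330,190:340],(690,598),interpolation=cv2.INTER_CUBIC)
cv2.imwrite("pics/w3.png",np.clip(c*2.2,0,255).astype(np.uint8))
E
```

```text
(no output)
```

View pics/w3.png

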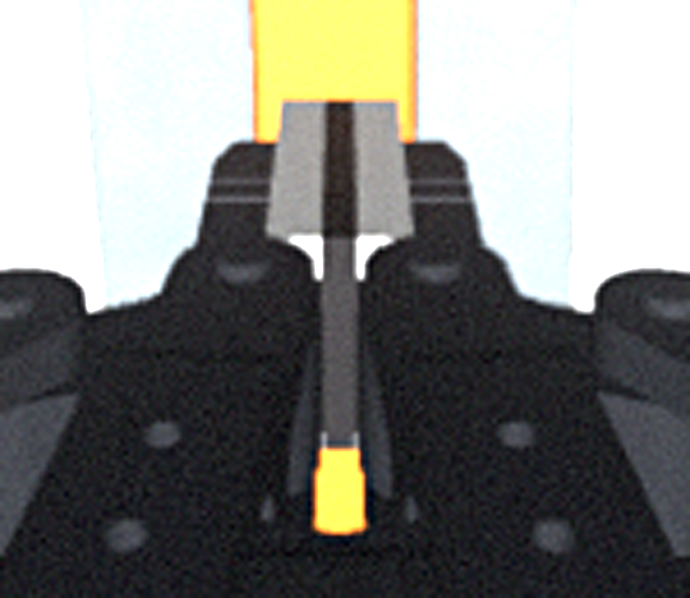

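The crop shows the shut pads (top edge row ~222 in the wrist picture) ending at z≈0.063, above the handle. That is about 34 mm short of the reported TCP. The side view also has the finger end about 30 mm above the projected TCP, so the real tips are higher than reported. I'll reopen, go lower in stages watching the force, and regrip.

Emit:
apply_moves(steps=[0, 0, 0, 0, 0, 0, 0, 0, 0, 0, 0, 0, 0, 0, -0.5, 0, 0, 0, -1, 0, 0, 0, -1.5, 0, 0, 0, -2, 0, 0, 0, -2, 0], jaw=100)

```text
clock: 2.85
position: [0.4412, 0.3529, 0.0066]
ee_rot: [-0.001, 0.422, 0.907, -0.001]
contact_force: [-0.0, 0.2, 0.2]
width: 0.0522
gripper_force: 0.0
```

```bash
python3 - <<'E'
from h import *
s=get_state();print(s["position"],s["width"],s["contact_force"],s["qpos"])
sd=calibration("side");im=get_image("side")[:,:,::-1]
o=np.zeros((384,800,3),np.uint8);o[:,:512]=get_image("wrist")[:,:,::-1];o[:288,512:]=cv2.resize(im[118:190,165:237],(288,288),interpolation=cv2.INTER_CUBIC)
cv2.imwrite("pics/w4.png",np.clip(o*1.8,0,255).astype(np.uint8))
print((proj(sd,[s["position"],[.442,.353,.054]])-[165,118])*4+[512,0])
E
```

```text
[0.44115682 0.35288083 0.00664792] 0.0521712050328055 [-0.00062856  0.18639653  0.15532411] [ 5.51523820e-01  4.35370840e-01  1.79377650e+00 -5.49031024e-06
  9.15128308e-01 -1.47580762e-01]
[[579.95193886 193.00205476]
 [574.81933088 155.9254944 ]]
```

View pics/w4.png

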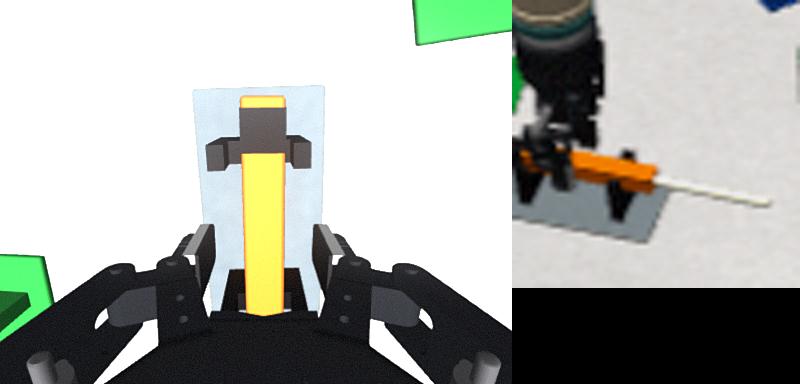

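The fingers now straddle the handle (side crop: fingertip over the handle at (562,185)). I'll go 15 mm lower and close.

Emit:
apply_moves(steps=[0, 0, -0.5, 0, 0, 0, -1, 0, 0, 0, -1.5, 0, 0, 0, -1.5, 0])

```text
clock: 3.28
position: [0.4413, 0.353, -0.008]
ee_rot: [-0.001, 0.422, 0.906, -0.001]
contact_force: [-1.2, -0.7, 0.4]
width: 0.0521
gripper_force: 0.0
```

Emit:
apply_moves(steps=[0, 0, 0, 0, 0, 0, 0, 0, 0, 0, 0, 0, 0, 0, 0, 0, 0, 0, 0, 0, 0, 0, 0, 0], jaw=255, newtons=70)

```text
clock: 3.78
position: [0.4424, 0.3537, -0.0066]
ee_rot: [0.0, 0.422, 0.907, 0.0]
contact_force: [-0.1, 0.1, 1.2]
width: 0.019
gripper_force: 68.6
```

Gripped: 19 mm opening at 69 N. Lift, then carry to ahead of the outlet, turned to the feeder's axis.

Emit:
apply_moves(steps=[0, 0, 2, 0, 0, 0, 5, 0, 0, 0, 8, 0, 0, 0, 10, 0, 1, -4, 10, -5, 2, -8, 10, -11, 3, -12, 10, -17, 4, -16, 10, -23])

```text
clock: 4.45
position: [0.4818, 0.1921, 0.0932]
ee_rot: [0.0, 0.596, 0.803, -0.0]
contact_force: [0.9, -0.2, -1.9]
width: 0.019
gripper_force: 68.6
```

Emit:
apply_moves(steps=[0.7, -3.6, 0, -5, 1.5, -7.2, 0, -7.8, 1.8, -10.8, 0, -7.8, 2, -13.5, 0, -7.8, 2, -14.4, 0, -7.8, 2, -14.4, 0, -7.8, 2, -14.4, 0, -7.8, 2, -14.4, 0, -7.8])

```text
clock: 5.12
position: [0.5017, 0.0508, 0.093]
ee_rot: [-0.0, 0.648, 0.762, 0.0]
contact_force: [-0.0, -0.4, -1.2]
width: 0.019
gripper_force: 68.6
```

```bash
cat > look.py <<'E'
import sys
from h import *
from fit import r
x,y,a,_=r.x
def fee(P): 
    d=np.asarray(P)[...,:2]-[x,y]; return np.stack([np.cos(a)*d[...,0]+np.sin(a)*d[...,1],-np.sin(a)*d[...,0]+np.cos(a)*d[...,1]],-1)*1e3
def wor(fx,fy,z): return [x+(np.cos(a)*fx-np.sin(a)*fy)/1e3,y+(np.sin(a)*fx+np.cos(a)*fy)/1e3,z/1e3]
def snap(name,path=None):
    s=get_state();im=get_image(name)[:,:,::-1].copy()
    print("t",s["clock"],"pos",s["position"].round(4),"F",s["contact_force"].round(1),"w",round(s["width"],4),s["gripper_force"])
    return s,im
E
python3 - <<'E'
from look import *
s,im=snap("top"); t=calibration("top")
zc=s["position"][2]+.051
hsv=cv2.cvtColor(im,cv2.COLOR_BGR2HSV);m=cv2.inRange(hsv,(5,150,80),(20,255,255));ys,xs=np.where(m);k=(ys>150);print("orange",xs[k].min(),xs[k].max(),ys[k].min(),ys[k].max())
c=s["position"].copy();c[2]=zc
tip=wor(16,60,zc*1e3)
print("expected centre/tip px",proj(t,[c,tip]).round(1), "centre in feeder",fee(c))
cv2.imwrite("pics/t5.png",np.clip(cv2.resize(im[170:240,195:355],(800,350),interpolation=cv2.INTER_CUBIC)*1.4,0,255).astype(np.uint8))
E
```

```text
t 5.1167 pos [0.5017 0.0508 0.093 ] F [-0.  -0.4 -1.2] w 0.019 68.55817794799805
orange 173 233 161 211
expected centre/tip px [[244.1 208.2]
 [291.5 201.1]] centre in feeder [ 16.31182866 246.92827218]
```

View pics/t5.png

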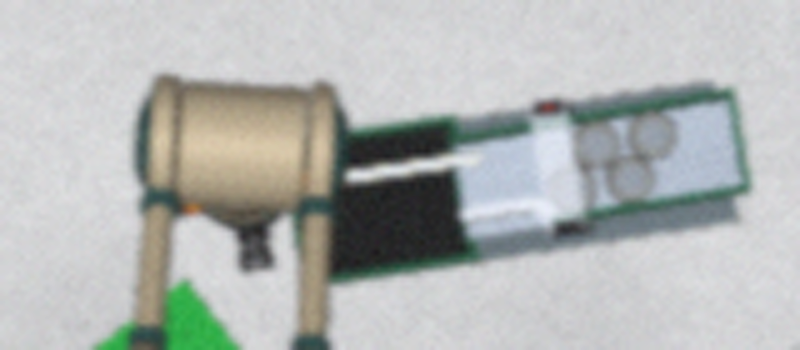

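The tip is at crop (482,158), within a pixel of where I predicted it. The balls are unchanged. Lower and slide in under the bridge.

Emit:
apply_moves(steps=[0, 0, -3.5, 0, 0, 0, -6.9, 0, 0, 0, -6.9, 0, 0.33, -1.97, -6.9, 0, 0.83, -4.93, -6.9, 0, 1.16, -6.9, -6.9, 0, 1.16, -6.9, -6.9, 0, 1.16, -6.9, -6.9, 0])

```text
clock: 5.83
position: [0.5147, -0.0194, 0.0253]
ee_rot: [0.0, 0.648, 0.762, 0.001]
contact_force: [-0.2, -0.4, -2.0]
width: 0.0189
gripper_force: 68.8
```

Emit:
apply_moves(steps=[0.1, -0.6, 0, 0, 0.2, -1.18, 0, 0, 0.28, -1.7, 0.1, 0, 0.36, -2.2, 0.2, 0, 0.45, -2.7, 0.3, 0, 0.53, -3.2, 0.4, 0, 0.61, -3.65, 0.5, 0, 0.61, -3.65, 0.5, 0])

```text
clock: 6.5
position: [0.5169, -0.0544, 0.0285]
ee_rot: [-0.003, 0.648, 0.761, -0.001]
contact_force: [-0.3, 3.6, -1.6]
width: 0.019
gripper_force: 68.8
```

```bash
cat >> look.py <<'E'
def balls(im,c):
    "ball-like circles: enlarged picture, Hough; feeder mm at ball-centre height"
    g=cv2.cvtColor(im,cv2.COLOR_BGR2GRAY);k=6;u0,v0,u1,v1=240,175,352,240
    g=cv2.resize(g[v0:v1,u0:u1],None,fx=k,fy=k,interpolation=cv2.INTER_CUBIC)
    h=cv2.HoughCircles(g,cv2.HOUGH_GRADIENT,1.5,20,param1=60,param2=18,minRadius=24,maxRadius=36)
    if h is None: return print("none")
    uv=h[0,:8,:2]/k+[u0,v0]
    f=fee(back(c,uv,.08));f=f[(abs(f[:,0])<60)&(f[:,1]<210)&(f[:,1]>-160)]; print(f.round(0).tolist())
E
python3 - <<'E'
from look import *
import cv2
s,im=snap("top");t=calibration("top");cv2.imwrite("pics/t6raw.png",im)
balls(im,t); print("tip",fee(s["position"])-[0,185])
E
```

```text
t 6.5 pos [ 0.5169 -0.0544  0.0285] F [-0.3  3.6 -1.6] w 0.019 68.81813406944275
[[38.0, -5.0], [30.0, 193.0], [32.0, -98.0], [-54.0, -33.0]]
tip [ 13.89331218 -44.26629393]
```

Contact force 3.6 N at tip y≈-44, as planned. Hold briefly, draw out quickly, lift clear.

Emit:
apply_moves(steps=[0, 0, 0, 0, 0, 0, 0, 0, 0, 0, 0, 0, -0.5, 3, -0.3, 0, -1.1, 6.6, -0.5, 0, -1.2, 7.2, 1, 0, -1.2, 7.2, 4.5, 0, -1.2, 7.2, 6, 0])

```text
clock: 7.22
position: [0.5107, 0.0157, 0.0922]
ee_rot: [0.003, 0.647, 0.763, 0.001]
contact_force: [1.0, -0.4, -1.2]
width: 0.019
gripper_force: 68.9
```

Emit:
apply_moves(steps=[0, 0, 0, 0, 0, 0, 0, 0, 0, 0, 0, 0, 0, 0, 0, 0, 0, 0, 0, 0, 0, 0, 0, 0])

```text
clock: 7.72
position: [0.5072, 0.0158, 0.0881]
ee_rot: [-0.001, 0.648, 0.762, -0.001]
contact_force: [0.3, -0.4, -1.3]
width: 0.0191
gripper_force: 68.9
```

```bash
python3 - <<'E'
from look import *
s,im=snap("top");cv2.imwrite("pics/t7raw.png",im);_,sd=snap("side");cv2.imwrite("pics/s7raw.png",sd)
b=cv2.imread("pics/t6raw.png")
o=np.zeros((600,800,3),np.uint8)
for i,q in enumerate((b,im)): o[300*i:300*i+300,:400]=cv2.resize(q[175:235,270:350],(400,300),interpolation=cv2.INTER_CUBIC)
o[:300,400:]=cv2.resize(sd[198:303,225:345],(400,300),interpolation=cv2.INTER_CUBIC)
cv2.imwrite("pics/v9.png",np.clip(o*1.5,0,255).astype(np.uint8))
E
```

```text
t 7.7167 pos [0.5072 0.0158 0.0881] F [ 0.3 -0.4 -1.3] w 0.0191 68.9490795135498
t 7.7667 pos [0.5073 0.0158 0.0883] F [-0.3 -0.5 -1. ] w 0.0187 68.94956588745117
```

View pics/v9.png

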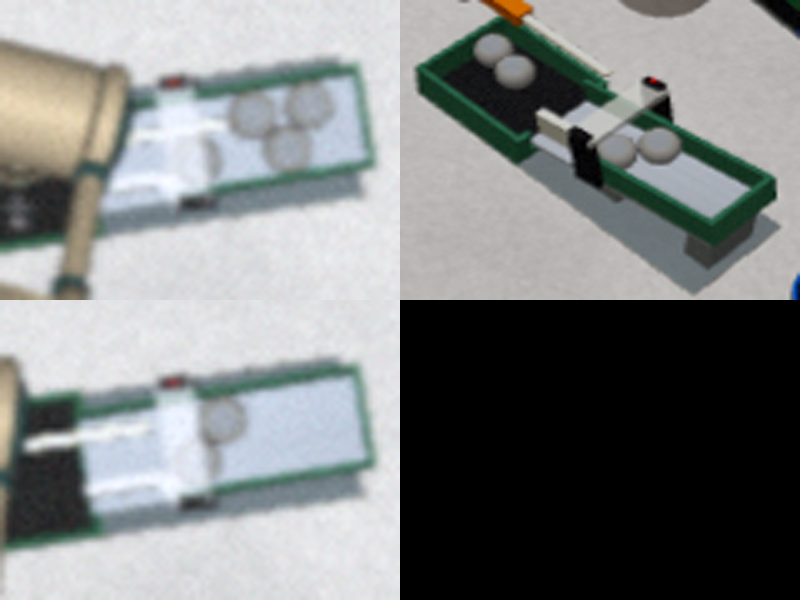

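Two balls are already in the pan (side crop (492,48), (515,72)). The other two have wedged the same way, with the blocker at the same spot as before (top crop (222,420)). I'll repeat the nudge, 4 mm higher to clear the balls in the pan.

Emit:
apply_moves(steps=[0, 0, -3.5, 0, 0, 0, -6.1, 0, 0, 0, -6.1, 0, 0.2, -1.2, -6.1, 0, 0.4, -2.4, -6.1, 0, 0.59, -3.55, -6.1, 0, 0.59, -3.55, -6.1, 0, 0.59, -3.55, -6.1, 0])

```text
clock: 8.48
position: [0.5149, -0.0208, 0.0292]
ee_rot: [0.001, 0.649, 0.761, 0.001]
contact_force: [-0.1, 0.3, -1.3]
width: 0.0191
gripper_force: 68.8
```

Emit:
apply_moves(steps=[0.1, -0.6, 0, 0, 0.2, -1.18, 0, 0, 0.28, -1.7, 0.1, 0, 0.36, -2.2, 0.2, 0, 0.45, -2.7, 0.3, 0, 0.53, -3.2, 0.4, 0, 0.61, -3.65, 0.5, 0, 0.61, -3.65, 0.5, 0])

```text
clock: 9.15
position: [0.5207, -0.0572, 0.0335]
ee_rot: [0.001, 0.648, 0.762, 0.0]
contact_force: [-0.0, -0.0, -0.5]
width: 0.019
gripper_force: 69.0
```

Emit:
apply_moves(steps=[0, 0, 0, 0, 0, 0, 0, 0, 0, 0, 0, 0, -0.5, 3, -0.3, 0, -1.1, 6.6, -0.5, 0, -1.2, 7.2, 1, 0, -1.2, 7.2, 4.5, 0, -1.2, 7.2, 6, 0])

```text
clock: 9.82
position: [0.5082, 0.0171, 0.0953]
ee_rot: [0.001, 0.647, 0.762, 0.001]
contact_force: [0.5, -0.6, -2.0]
width: 0.0194
gripper_force: 69.0
```

Emit:
apply_moves(steps=[0, 0, 0, 0, 0, 0, 0, 0, 0, 0, 0, 0, 0, 0, 0, 0, 0, 0, 0, 0, 0, 0, 0, 0, 0, 0, 0, 0, 0, 0, 0, 0])

```text
clock: 10.48
position: [0.5076, 0.0159, 0.0927]
ee_rot: [-0.0, 0.648, 0.762, -0.0]
contact_force: [0.1, 0.6, -1.3]
width: 0.0191
gripper_force: 69.0
```

```bash
python3 - <<'E'
from look import *
s,im=snap("top");_,sd=snap("side");cv2.imwrite("pics/t8raw.png",im);cv2.imwrite("pics/s8raw.png",sd)
# blobs: light on black pan / darker grey on the white chute, side view
c=calibration("side")
old=cv2.imread("pics/s7raw.png")
def blobs(i,n):
    g=cv2.cvtColor(i,cv2.COLOR_BGR2GRAY)
    pan=np.zeros_like(g);pl=proj(c,[wor(a,b,15) for a,b in((-55,72),(55,72),(55,206),(-55,206))]);cv2.fillConvexPoly(pan,pl.astype(np.int32),1)
    hs=cv2.cvtColor(i,cv2.COLOR_BGR2HSV)
    m=((g>75)&(hs[...,1]<60)&(pan>0)).astype(np.uint8);N,_,S,C=cv2.connectedComponentsWithStats(m)
    print(n,"pan blobs area",[(int(S[k,4]),C[k].round().tolist()) for k in range(1,N) if S[k,4]>15])
blobs(old,"before");blobs(sd,"now")
for nm,f in(("before","t7raw"),("now","t8raw")):
    g=cv2.cvtColor(cv2.imread(f"pics/{f}.png"),cv2.COLOR_BGR2GRAY);print(nm,"mean grey at blocker",g[196:203,311:318].mean(),"at shoulder ball",g[204:209,310:313].mean())
E
```

```text
t 10.4833 pos [0.5076 0.0159 0.0927] F [ 0.1  0.6 -1.3] w 0.0191 69.01178240776062
t 10.5333 pos [0.5077 0.0159 0.0928] F [-0.7 -0.2 -1.1] w 0.0191 69.01133179664612
before pan blobs area [(129, [256.0, 218.0]), (44, [272.0, 238.0])]
now pan blobs area [(196, [252.0, 222.0]), (52, [265.0, 220.0]), (44, [272.0, 238.0])]
before mean grey at blocker 108.91836734693878 at shoulder ball 121.66666666666667
now mean grey at blocker 141.44897959183675 at shoulder ball 144.46666666666667
```

The chute spots are clear now and the blob area in the pan has doubled, which fits four balls. Carry the stick back to its rest.

Emit:
apply_moves(steps=[-0.5, 3.7, 0.5, 2, -1.2, 7.6, 0.5, 6, -2, 11.5, 0.5, 11, -2.8, 15.4, 0.5, 16, -3.6, 19.3, 0.5, 21, -4.4, 23.2, 0.5, 26, -5.2, 27.1, 0.5, 30.8, -6, 31, 0.5, 30.8])

```text
clock: 11.25
position: [0.4471, 0.3279, 0.0983]
ee_rot: [0.0, 0.421, 0.907, 0.0]
contact_force: [1.4, -0.7, -1.9]
width: 0.019
gripper_force: 68.9
```

Emit:
apply_moves(steps=[-0.57, 2.75, -0.5, 0, -0.57, 2.75, -0.5, 0, -0.57, 2.75, -0.5, 0, -0.57, 2.75, -0.5, 0])

```text
clock: 11.58
position: [0.4419, 0.3529, 0.0929]
ee_rot: [0.0, 0.422, 0.907, -0.001]
contact_force: [0.3, -0.3, -0.8]
width: 0.0191
gripper_force: 68.9
```

```bash
python3 - <<'E'
from look import *
s,im=snap("top");print(np.degrees(np.arctan2(*rot(s["ee_rot"]).as_matrix()[[1,0],1])))
E
```

```text
t 11.5833 pos [0.4419 0.3529 0.0929] F [ 0.3 -0.3 -0.8] w 0.0191 68.93134117126465
40.09128914010426
```

Emit:
apply_moves(steps=[0, 0, -3, 0, 0, 0, -6, 0, 0, 0, -8, 0, 0, 0, -9, 0, 0, 0, -9.5, 0, 0, 0, -9.9, 0, 0, 0, -9.9, 0, 0, 0, -9.9, 0])

```text
clock: 12.3
position: [0.4432, 0.3537, -0.0048]
ee_rot: [0.001, 0.422, 0.906, 0.001]
contact_force: [0.4, -0.1, -0.9]
width: 0.0185
gripper_force: 69.1
```

Emit:
apply_moves(steps=[0, 0, 0, 0, 0, 0, 0, 0, 0, 0, 0, 0, 0, 0, 0, 0, 0, 0, 0, 0, 0, 0, 0, 0], jaw=100)

```text
clock: 12.8
position: [0.4422, 0.3536, -0.0057]
ee_rot: [0.0, 0.422, 0.907, 0.0]
contact_force: [0.9, -1.4, -0.3]
width: 0.0519
gripper_force: 0.0
```

Emit:
apply_moves(steps=[0, 0, 2, 0, 0, 0, 6, 0, 0, 0, 10, 0, 0, 0, 14, 0, -2, 3, 17, 0, -5, 6, 17, 0, -8, 9, 17, 0, -8, 9, 17, 0])

```text
clock: 13.47
position: [0.3577, 0.4477, 0.1653]
ee_rot: [-0.002, 0.42, 0.907, 0.002]
contact_force: [0.2, -0.7, -0.0]
width: 0.0516
gripper_force: 0.0
```

```bash
python3 - <<'E'
from look import *
s,im=snap("top");_,sd=snap("side")
o=np.zeros((600,800,3),np.uint8)
o[:300,:400]=cv2.resize(sd[198:303,225:345],(400,300),interpolation=cv2.INTER_CUBIC)
o[:300,400:]=cv2.resize(sd[125:215,135:255],(400,300),interpolation=cv2.INTER_CUBIC)
o[300:,:400]=cv2.resize(im[175:235,250:350],(400,300),interpolation=cv2.INTER_CUBIC)
o[300:,400:]=cv2.resize(im[180:255,130:230],(400,300),interpolation=cv2.INTER_CUBIC)
cv2.imwrite("pics/v10.png",np.clip(o*1.5,0,255).astype(np.uint8))
E
```

```text
t 13.4667 pos [0.3577 0.4477 0.1653] F [ 0.2 -0.7 -0. ] w 0.0516 0.0
t 13.5167 pos [0.3588 0.4462 0.1646] F [0.6 0.5 1. ] w 0.0517 0.0
```

View pics/v10.png

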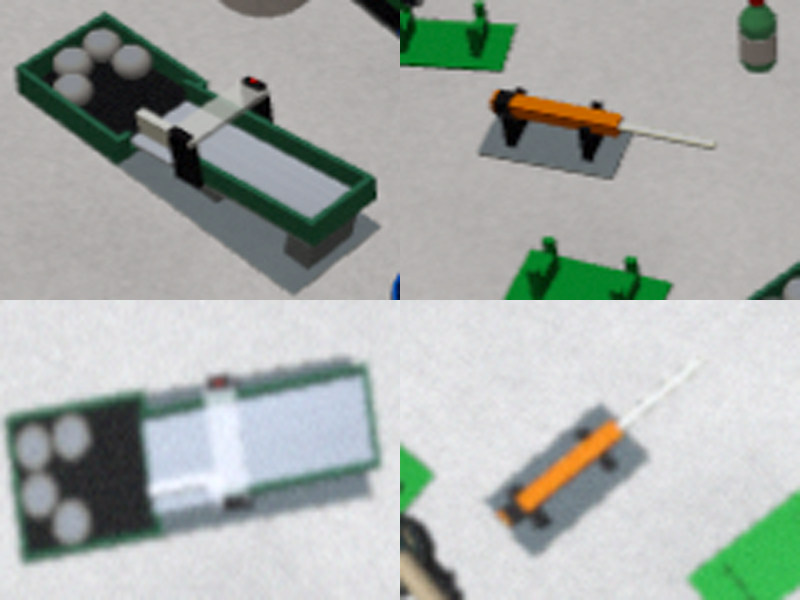

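All four balls are in the pan (lower-left crop (35,447), (72,437), (40,493), (72,522)). The chute is empty, and the stick lies in both forks of the grey rest (right crops). I'll hand in.

```bash
python3 -c "
from rig import *
print(sign_off())"
```

```text
the job is handed in; nothing more can be done
None
```

All four balls are in the catch pan and the push stick is back in its grey rest. It took about 13.5 s and two nudges, the gripper kept clear of the balls and bridge, and the job is handed in.

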